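# Put the rinsed rubbing-down kit to dry

### The arm

A 6-joint arm with a two-finger parallel gripper is mounted at the origin on a cart in front of the work surface, level with it; the furniture and walls round the work are solid. World frame = base frame: x ahead of the robot, y to its left, z up, the work surface at z = 0. Lengths are in m, angles in degrees, forces in N, time in s.
With the tool pointing down it reaches from about 0.375 to 0.925 m from the base axis. Payload 5.7 kg.
Tool frame: the origin (TCP) lies on the centre line of the jaws, within the pads' length; the fingertips stand 11 mm ahead of it and the grasp point (between the pads) lies 8 mm behind it; z points along the fingers, y is the line along which they close (so a half turn about z gives the same grasp; the last joint's range is limited). The gripper opens to 85 mm and grips with 20 to 120 N. Pads are 22 mm wide; open, the fingers measure 114 mm over their backs; the gripper's body (76 mm by 85 mm) begins 54 mm behind the grasp point. The pads swing forward as they close: fully open they stand 13 mm farther back than shut.
Start: joints at [66.858, 20.558, 86.54, -0, 72.909, -6.595], TCP at [0.171, 0.575, 0.212] pointing down, gripper open.
Joint ranges: [-170.27, 170.27], [-57.76, 135], [12.27, 136.19], [-55.21, 235.2], [11.17, 155.16], [-170.74, 170.74]. Speed limits (degrees/s): [136.94, 136.94, 180, 180, 180, 180].

### API

Orientations are given as [roll, pitch, yaw] about the fixed x, y, z axes, in that order (R = Rz(yaw) Ry(pitch) Rx(roll)).
In Python, from bench import manip gives the robot as it stands.
- The arm moves only by the tool move_arm, never from a script. Its argument "commands" is a list of rows, each a list of 7 numbers: the shift along the world's x, y, z as a fraction of full scale, then the turn, a rotation vector about the world's x, y, z as a fraction of full scale, then the closure, from 0 (fully open) to 1 (shut). In form: [[dx, dy, dz, rx, ry, rz, grip], ...]. A call has 1 to 20 rows; each row shifts and turns the commanded pose from where the row before left it; what a row does not reach is not made up. Full scale, the value 1, is 120 mm for a shift and 180 degrees for a turn. A row lasts 1/10 s, in which the tool goes at most 50 mm and 8.59 degrees, less where a joint would pass 70% of its speed; a pose out of reach is approached as far as the arm can. A call with a number of a shift or a turn outside -1 to 1 is refused whole. A call with a gripper value outside its range is refused whole. The fingers move at their own pace and stop on an object; "newtons" is the grip in N (left out, the last holds). Time passes only in rows, so rows that do not move let the fingers close. It gives the time, the measured TCP pose, the force, the opening and the grip force at its end, in the units of the state.
- manip.read_state(): the state, without advancing time (a new reading comes with each control period).
- manip.grab_frame(name): name is "scene" or "side" or "wrist"; returns (picture, depth): 480x640x3 uint8, red, green, blue; 480x640 float32, m along the optical axis (not along the pixel's ray), 0 where there is no reading.
- manip.camera_params(name): a dict with "camera_matrix" (3x3 intrinsics, pixels), "k1" (the pictures are not rectified: a ray, as slopes to the right and down, at radius r is drawn at 1 + k1 r^2 times it, then the intrinsics apply), "position" and "rotation" of the camera in the world. Camera axes: x right, y down, z forward; pixel columns grow to the right and rows downward; lengths in m; the calibration is good to about 2 mm. A picture is of the moment at which its call begins: read the wrist's pose just before it. camera_params takes no time and is no camera call; for the wrist camera it gives the pose at the moment of the call.
- manip.job_done(): hands the job in; it is judged then, once.
The state is a dict: "time_s": time; "qpos": joint angles; "dq": joint speeds; "joint_torque": joint torques, N m; "tool_pos": TCP position; "tcp_rot": TCP orientation; "ft_force": force on the tool from outside, world axes, zero at the start; "moment": the same for the moment, N m; "width": finger opening in m; "grip_force": force on a finger pad.
Only numpy, scipy, OpenCV 4.12 (cv2) and the standard library are available. Lean on these libraries where they do the work, as an engineer would, in place of code of your own. Each camera call takes 0.05 s, during which the arm holds its last target. There are 200 camera calls.

### The job

The rubbing-down is finished and the kit has been rinsed: put the whetstone, the rubber block and the cork block to dry, each lying flat and fully down in the slatted wooden rest made to its size, the same way up as it lies now, and stand the oil bottle upright in its round wooden stand. Lower the whetstone gently onto its slats, for it chips if it is dropped, and let go of everything.

Things in the scene. Friction and masses are not known exactly. Their poses are not given: they have to be found in the camera images.
- whetstone: the whetstone, a plain oblong stone with a buff upper and a grey lower layer, 42 x 120 x 24 mm, about 0.4 kg, lying loose on the table. Origin: centre of its underside; its 120 mm length runs along its y, its 42 mm width along x, z up.
- rubber_block: the rubber sanding block, dull black, its top sloping down towards both ends, 44 x 103 x 37 mm, about 0.12 kg, lying loose on its flat face. Origin: centre of its underside; length along its y, width along x, z up.
- cork_block: the cork sanding block, a speckled brown brick, 48 x 78 x 28 mm, about 0.05 kg, lying loose. Origin: centre of its underside; length along its y, width along x, z up.
- oil_bottle: the oil bottle, standing loose: a white round body 44 mm across up to 88 mm above its foot, then a blue nozzle cap 20 mm across up to 122 mm; about 0.1 kg. Grip the body, best at 60 to 85 mm above its foot. Origin: centre of its underside, z up along the bottle.
- stone_rest: fixed slatted wooden drip rest, the longest of three; outside 74 x 156 mm, 24 mm high. Pocket 54 mm (own x) by 132 mm (own y, the long side); slatted floor 12 mm above the table, rim 12 mm above that floor, left out for 60 mm in the middle of each long side for fingers. Made for the whetstone, 6 mm to spare all round. Origin: centre of underside, on the table; z up.
- rubber_rest: fixed slatted wooden drip rest, the middle one of three; outside 76 x 139 mm, 24 mm high. Pocket 56 mm (own x) by 115 mm (own y, the long side); slatted floor 12 mm above the table, rim 12 mm above that floor, left out for 60 mm in the middle of each long side for fingers. Made for the rubber block, 6 mm to spare all round. Origin: centre of underside, on the table; z up.
- cork_rest: fixed slatted wooden drip rest, the shortest of three; outside 80 x 114 mm, 24 mm high. Pocket 60 mm (own x) by 90 mm (own y, the long side); slatted floor 12 mm above the table, rim 12 mm above that floor, left out for 60 mm in the middle of each long side for fingers. Made for the cork block, 6 mm to spare all round. Origin: centre of underside, on the table; z up.
- bottle_stand: the fixed bottle stand, a turned wooden cup 88 mm across at the foot and 38 mm high; its round bore is 57 mm wide at the mouth, 52 mm at its narrowest (14 mm below the mouth) and its floor lies 10 mm above the table. Made for the oil bottle. Origin: centre of its underside on the table; z up along the bore.
Mind the look-alikes: they are no part of the job. Leave any purple look-alike of the cork_block alone.

How it is judged (in metres and radians):
At the end, for the whole second after the job is handed in: Whetstone, rubber block and cork block each lie flat (within 0.12 rad, right way up) on the slats of their own rest and the oil bottle stands upright (within 0.12 rad) on the floor of its stand: each centred within 12 mm of its holder, its underside within 4 mm of the holder's floor, and at rest (horizontal distance between whetstone and stone_rest below 0.012 m and z of whetstone in the frame of stone_rest between 0.008 and 0.016 m and angle between each of whetstone, rubber_block, cork_block, oil_bottle's own z axis and vertical below 0.12 rad and linear speed of each of whetstone, rubber_block, cork_block, oil_bottle below 0.02 m/s and angular speed of each of whetstone, rubber_block, cork_block, oil_bottle below 0.2 rad/s and horizontal distance between rubber_block and rubber_rest below 0.012 m and z of rubber_block in the frame of rubber_rest between 0.008 and 0.016 m and horizontal distance between cork_block and cork_rest below 0.012 m and z of cork_block in the frame of cork_rest between 0.008 and 0.016 m and horizontal distance between oil_bottle and bottle_stand below 0.012 m and z of oil_bottle in the frame of bottle_stand between 0.006 and 0.014 m); the robot touches nothing.
It fails at once if the whetstone drops onto its rest (comes down the last 28 mm faster than 0.5 m/s) (horizontal distance between whetstone and stone_rest below 0.03 m and z of whetstone in the frame of stone_rest below 0.04 m and linear speed of whetstone above 0.5 m/s).
It also fails if it takes over 120 s, if anything falls off the work surface, if the arm or the gripper's body presses on something with over 40 N, if the wrist force passes 120 N, or if a joint passes its speed limit or range.

## Working session

There is one attempt and no reset: what is moved stays moved. The work goes in short steps, Python scripts to look and compute and a tool call to move; the robot and the scene stay as the last step left them, time stands still between calls to the robot, and variables do not carry over. Pictures are saved under pics/ and viewed, at most 14 in all, crops included, and the job is handed in when it is done.

Besides the shell and the picture viewer there is one more tool, called in YAML: its name, and indented under it one key for each argument. move_arm: Moves the arm, as the interface text tells. Shift numbers are shares of 120 mm and turn numbers shares of 180 degrees, none past 1 either way. Its arguments: {"type":"object","properties":{"commands":{"type":"array"},"newtons":{"type":"number"}},"required":["commands"]}

```bash
mkdir -p pics; cat > h.py <<'E'
import numpy as np, cv2
from bench import manip
def shot(n,f):
    p=manip.camera_params(n); im,d=manip.grab_frame(n)
    cv2.imwrite(f'pics/{f}.png',im[:,:,::-1]); np.savez(f'pics/{f}.npz',im=im,d=d,**{k:np.array(v) for k,v in p.items()})
def load(f): return dict(np.load(f'pics/{f}.npz'))
def rays(c,uv):
    K=c['camera_matrix']; uv=np.asarray(uv,float).reshape(-1,2)
    q=(uv-[K[0,2],K[1,2]])/[K[0,0],K[1,1]]; s=q.copy()
    for _ in range(20): s=q/(1+float(c['k1'])*(s**2).sum(1,keepdims=True))
    return np.c_[s,np.ones(len(s))]@c['rotation'].T
def plane(c,uv,z):
    r=rays(c,uv); o=c['position']; return o+r*((z-o[2])/r[:,2])[:,None]
def cloud(c):
    v,u=np.mgrid[:480,:640]; r=rays(c,np.c_[u.ravel(),v.ravel()])
    return (c['position']+r*c['d'].reshape(-1,1)).reshape(480,640,3)
E
python3 - <<'E'
from h import *
shot('scene','scene0'); shot('side','side0')
for n in('scene','side'):
    c=load(n+'0'); print(n,c['position'],c['rotation'].round(3).tolist(),c['camera_matrix'].tolist(),c['k1'])
print(manip.read_state())
E
```

```text
scene [-0.2132952  -0.61644858  0.80112077] [-127.805, 0.657, -50.791] [[539.6103994100488, 0.0, 330.90025444246055], [0.0, 539.6103994100488, 233.4245314192839], [0.0, 0.0, 1.0]] -0.14813728471960472
side [0.46052249 1.11360398 0.73845385] [-122.305, 1.041, -176.299] [[581.3763387453849, 0.0, 315.8109436572604], [0.0, 581.3763387453849, 230.99957276226885], [0.0, 0.0, 1.0]] 0.050549653348321635
{'time_s': 0.1, 'qpos': array([ 6.68591928e+01,  2.05927563e+01,  8.65927427e+01, -6.81728350e-04,
        7.29106213e+01, -6.59461762e+00]), 'dq': array([ 0.02208351, -0.0827444 ,  0.00752875,  0.10081724,  0.00273479,
        0.07363634]), 'joint_torque': array([ 3.56136943e-04, -5.28648949e+01, -2.79349959e+01, -6.73420163e-05,
        5.01252740e-03,  1.77422987e-05]), 'tool_pos': array([0.17062358, 0.57454346, 0.21134891]), 'tcp_rot': array([-1.79904441e+02, -1.03918421e-02,  1.63454003e+02]), 'ft_force': array([0.03402491, 0.33813324, 0.55025584]), 'moment': array([0.01326859, 0.02002153, 0.0355625 ]), 'grip_force': 0.0, 'width': 0.08556289091423837}
```

```bash
cat > /tmp/e.py <<'E'
s=open('h.py').read()
s=s.replace("def load(f): return dict(np.load(f'pics/{f}.npz'))","""from scipy.spatial.transform import Rotation as R
def load(f):
    c=dict(np.load(f'pics/{f}.npz')); c['rotation']=R.from_euler('xyz',c['rotation'],degrees=True).as_matrix(); return c""")
open('h.py','w').write(s)
E
python3 /tmp/e.py
```

```text
(no output)
```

View pics/scene0.png

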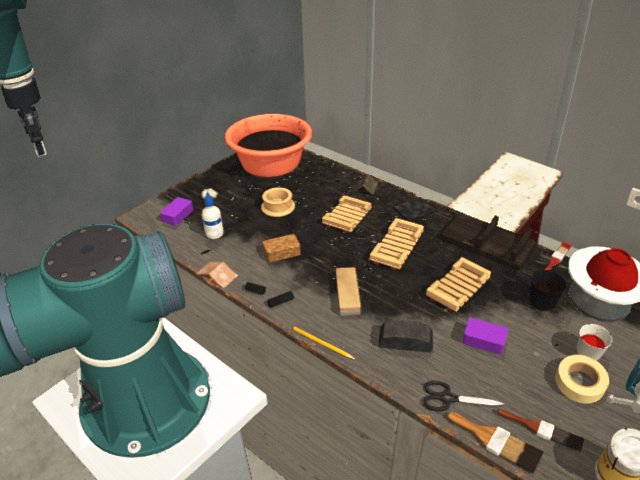

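View pics/side0.png

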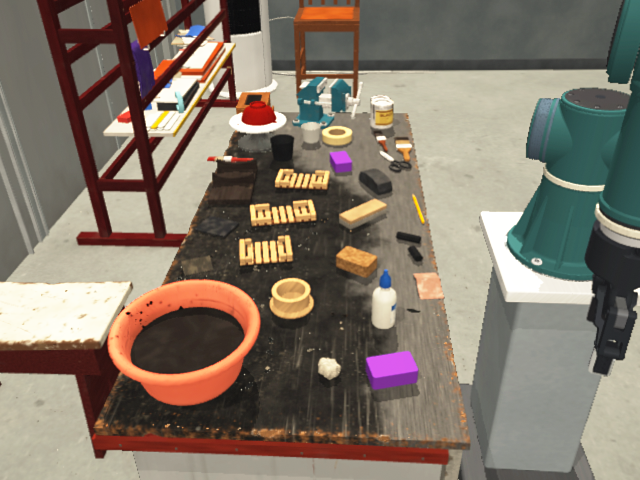

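Scene view: whetstone (347,290), rubber block (406,335), cork (282,248; purple look-alikes at (486,335) and (177,211)), bottle (212,216), stand (278,200), and rests at (347,213), (397,243) and (459,283). The side view shows the same things, with cork at (356,262) and its purple decoys at (341,162) and (391,370).

```bash
cat > m.py <<'E'
from h import *
S={'whet':[(347,290),(363,213)],'rubber':[(406,335),(375,182)],'cork':[(282,248),(356,262)],'bottle':[(212,216),(383,305)],'stand':[(278,200),(291,298)],'restA':[(347,213),(266,250)],'restB':[(397,243),(283,214)],'restC':[(459,283),(303,180)]}
zt={'whet':.024,'rubber':.037,'cork':.028,'bottle':.06,'stand':.038,'restA':.024,'restB':.024,'restC':.024}
for k,(n) in enumerate(('scene0','side0')):
    c=load(n); P=cloud(c)
    m=((P[...,2]>.009)&(P[...,2]<.2)&(c['d']>0)).astype(np.uint8)
    m=cv2.morphologyEx(m,cv2.MORPH_OPEN,np.ones((2,2)))
    N,L=cv2.connectedComponents(m,connectivity=4)
    for o,s in S.items():
        u,v=s[k]; l=np.bincount(L[v-12:v+13,u-12:u+13].ravel(),minlength=N); l[0]=0; l=l.argmax()
        q=P[L==l]; q=q[q[:,2]>zt[o]-.006] if o!='bottle' else q
        if len(q)<5: print(n,o,'few');continue
        r=cv2.minAreaRect((q[:,:2]*1000).astype(np.float32))
        print(n,o,len(q),'zmax95 %.3f'%np.percentile(q[:,2],95),'c',np.round(r[0]),'sz',np.round(r[1]),'ang',round(r[2],1))
E
python3 m.py
```

```text
scene0 whet 791 zmax95 0.027 c [ 142. -358.] sz [879.  44.] ang 38.9
scene0 rubber 739 zmax95 0.039 c [ 117. -463.] sz [722.  87.] ang 31.8
scene0 cork 453 zmax95 0.030 c [ 145. -267.] sz [997.  79.] ang 48.8
scene0 bottle 694 zmax95 0.107 c [141. -94.] sz [1261.   45.] ang 53.8
scene0 stand 197 zmax95 0.040 c [ 184. -174.] sz [1187.   67.] ang 44.8
scene0 restA 295 zmax95 0.027 c [ 231. -241.] sz [1158.  113.] ang 34.6
scene0 restB 236 zmax95 0.026 c [ 187. -346.] sz [963.  80.] ang 29.3
scene0 restC 277 zmax95 0.026 c [ 176. -430.] sz [860.  79.] ang 20.3
side0 whet 477 zmax95 0.028 c [474. 473.] sz [1278.  106.] ang 86.5
side0 rubber 250 zmax95 0.040 c [415. 399.] sz [1430.   74.] ang 89.3
side0 cork 496 zmax95 0.029 c [477. 584.] sz [1056.   83.] ang 87.2
side0 bottle 1003 zmax95 0.108 c [433. 605.] sz [1018.   44.] ang 84.5
side0 stand 357 zmax95 0.039 c [529. 652.] sz [ 70. 934.] ang 6.6
side0 restA few
side0 restB few
side0 restC few
```

```bash
sed -i "s/q=q\[q\[:,2\]>zt\[o\]-.006\] if.*/q=q[(abs(q[:,2]-zt[o])<(.007 if o!='bottle' else .025))]; q=q[np.abs(q[:,:2]-np.median(q[:,:2],0)).max(1)<.1] if len(q) else q/; s/>.009/>.006/" m.py; sed -i "s/m=cv2.morph.*/pass/; s/len(q)<5: print(n,o,'few')/len(q)<5: print(n,o,'few',P[v,u])/" m.py; python3 m.py
```

```text
scene0 whet 844 zmax95 0.026 c [ 438. -117.] sz [124.  42.] ang 42.6
scene0 rubber 826 zmax95 0.039 c [ 405. -284.] sz [47. 88.] ang 31.1
scene0 cork 506 zmax95 0.030 c [454.  88.] sz [54. 77.] ang 60.0
scene0 bottle 343 zmax95 0.080 c [398. 258.] sz [33. 45.] ang 62.0
scene0 stand 248 zmax95 0.040 c [580. 221.] sz [73. 72.] ang 4.3
scene0 restA 361 zmax95 0.027 c [655.  53.] sz [121.  83.] ang 11.0
scene0 restB 379 zmax95 0.026 c [ 629. -112.] sz [149.  76.] ang 11.9
scene0 restC 538 zmax95 0.026 c [ 598. -292.] sz [ 77. 136.] ang 87.6
side0 whet 553 zmax95 0.028 c [ 439. -116.] sz [122.  49.] ang 42.3
side0 rubber 284 zmax95 0.040 c [ 405. -281.] sz [47. 89.] ang 28.7
side0 cork 557 zmax95 0.029 c [454.  91.] sz [56. 83.] ang 61.9
side0 bottle 582 zmax95 0.079 c [402. 274.] sz [39. 43.] ang 89.7
side0 stand 444 zmax95 0.039 c [580. 224.] sz [73. 74.] ang 50.0
side0 restA 349 zmax95 0.025 c [656.  56.] sz [114.  84.] ang 10.8
side0 restB 418 zmax95 0.027 c [ 637. -109.] sz [155.  81.] ang 11.7
side0 restC 307 zmax95 0.027 c [ 602. -290.] sz [ 86. 140.] ang 85.6
```

move_arm:
  commands:
    - [0.12, -0.16, 0, 0, 0, 0, 0]
    - [0.22, -0.3, 0, 0, 0, 0, 0]
    - [0.22, -0.3, 0, 0, 0, 0, 0]
    - [0.22, -0.3, 0, 0, 0, 0, 0]
    - [0.22, -0.3, 0, 0, 0, 0, 0]
    - [0.22, -0.3, 0, 0, 0, 0, 0]
    - [0.22, -0.3, 0, 0, 0, 0, 0]
    - [0.22, -0.3, 0, 0, 0, 0, 0]
    - [0.22, -0.28, 0, 0, 0, 0, 0]
    - [0.04, -0.04, 0, 0, 0, 0, 0]
    - [0, 0, 0, 0, 0, 0, 0]
    - [0, 0, 0, 0, 0, 0, 0]

```text
time_s: 1.3
tool_pos: [0.4005, 0.266, 0.2118]
tcp_rot: [-180.0, -0.1, 163.4]
ft_force: [-0.4, 0.3, -0.4]
width: 0.0853
grip_force: 0.0
```

```bash
python3 - <<'E'
from h import *
shot('wrist','w1'); c=load('w1'); print(c['position'],c['rotation'].round(2))
E
```

```text
[0.32557873 0.2873555  0.37434385] [[ 0.28  0.91  0.29]
 [ 0.96 -0.27 -0.09]
 [ 0.    0.31 -0.95]]
```

View pics/w1.png

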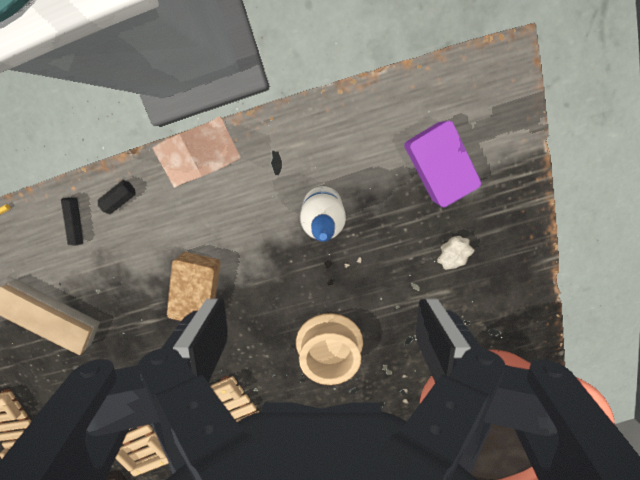

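Wrist view: bottle cap at (323,228), stand mouth at (330,360), and the cork block at (193,285). The purple look-alike is at (442,163).

```bash
python3 - <<'E'
from h import *
c=load('w1'); im=c['im'].astype(int); P=cloud(c)
r,g,b=im[...,0],im[...,1],im[...,2]
m=(b>r+50)&(g>r+15); m[:150]=0; m[300:]=0
v,u=np.nonzero(m); print('cap',u.mean(),v.mean(),len(u)); q=P[m]; print(np.median(q,0),q.min(0),q.max(0))
print('cap tip ray z.12',plane(c,[[323,238]],.122))
for nm,(u0,u1,v0,v1,lo,hi) in {'body':(290,355,180,250,.05,.088),'stand':(285,375,300,395,.033,.043),'cork':(150,225,240,330,.022,.033)}.items():
    q=P[v0:v1,u0:u1].reshape(-1,3); q=q[(q[:,2]>lo)&(q[:,2]<hi)]
    print(nm,len(q),cv2.minAreaRect((q[:,:2]*1000).astype(np.float32)),cv2.minEnclosingCircle((q[:,:2]*1000).astype(np.float32)))
E
```

```text
cap 322.4761904761905 227.63561076604555 483
[0.39897852 0.26681627 0.1085526 ] [3.25578726e-01 2.46725444e-01 2.53623236e-04] [0.44586215 0.2873555  0.37434385]
cap tip ray z.12 [[0.40429413 0.26549025 0.122     ]]
body 1164 ((400.2416076660156, 266.58648681640625), (43.603004455566406, 39.613712310791016), 71.98571014404297) ((402.058837890625, 265.9261779785156), 21.989946365356445)
stand 1334 ((581.082763671875, 221.88507080078125), (75.36386108398438, 74.06884765625), 44.24401092529297) ((581.630859375, 221.7182159423828), 38.41239929199219)
cork 2150 ((454.13360595703125, 88.52853393554688), (48.80890655517578, 79.26177215576172), 58.94126510620117) ((453.8238220214844, 88.56433868408203), 43.448753356933594)
```

move_arm:
  commands:
    - [0.012, 0, -0.2, 0, 0, 0, 0]
    - [0, 0, -0.25, 0, 0, 0, 0]
    - [0, 0, -0.25, 0, 0, 0, 0]
    - [0, 0, -0.2, 0, 0, 0, 0]
    - [0, 0, -0.15, 0, 0, 0, 0]
    - [0, 0, -0.1, 0, 0, 0, 0]
    - [0, 0, -0.03, 0, 0, 0, 0]
    - [0, 0, 0, 0, 0, 0, 1]
    - [0, 0, 0, 0, 0, 0, 1]
    - [0, 0, 0, 0, 0, 0, 1]
    - [0, 0, 0, 0, 0, 0, 1]
    - [0, 0, 0, 0, 0, 0, 1]
    - [0, 0, 0, 0, 0, 0, 1]
    - [0, 0, 0, 0, 0, 0, 1]
    - [0, 0, 0, 0, 0, 0, 1]
  newtons: 30

```text
time_s: 2.85
tool_pos: [0.4034, 0.2659, 0.0711]
tcp_rot: [179.9, 0.1, 163.4]
ft_force: [-1.6, 1.4, 5.5]
width: 0.0191
grip_force: 29.6
```

```bash
python3 - <<'E'
from h import *
shot('wrist','w2'); shot('side','s2')
a=cv2.imread('pics/w2.png'); b=cv2.imread('pics/s2.png')[220:440,280:500]
cv2.imwrite('pics/w2b.png',np.hstack([cv2.resize(a[80:480,120:520],(400,400)),cv2.resize(b,(400,400))]))
E
```

```text
(no output)
```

View pics/w2b.png

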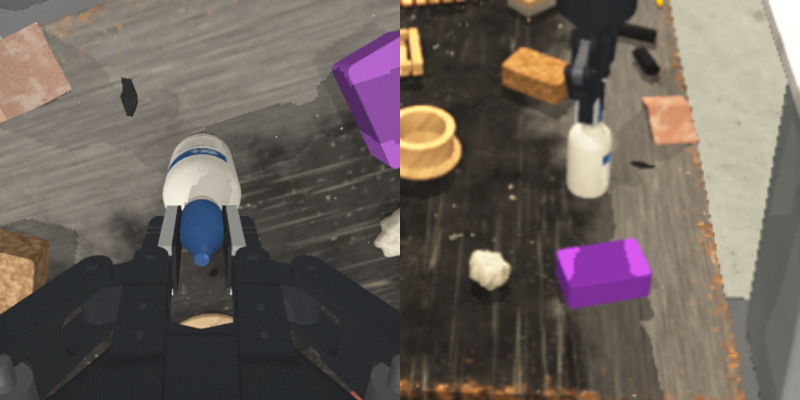

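The fingers hold the 20 mm cap: in the crop the pads are at (170,240) and (235,240), beside the cap at (200,235). They sit higher than intended, so I'll measure the tip height from depth.

```bash
python3 - <<'E'
from h import *
c=load('w2'); P=cloud(c)
for u,v in [(290,288),(290,300),(293,286),(352,288),(353,300),(322,340),(322,320),(322,300),(322,270),(322,250),(322,220)]: print((u,v),P[v,u].round(3))
c=load('s2'); P=cloud(c)
for v in range(255,340,4): print(v,P[v,384].round(3),P[v,376].round(3),c['im'][v,384])
E
```

```text
(290, 288) [0.389 0.254 0.098]
(290, 300) [0.39  0.255 0.109]
(293, 286) [0.39  0.255 0.095]
(352, 288) [0.397 0.281 0.098]
(353, 300) [0.397 0.281 0.109]
(322, 340) [0.403 0.265 0.123]
(322, 320) [0.399 0.267 0.115]
(322, 300) [0.394 0.268 0.107]
(322, 270) [0.392 0.269 0.08 ]
(322, 250) [0.385 0.271 0.072]
(322, 220) [0.381 0.272 0.026]
255 [0.408 0.292 0.172] [0.422 0.32  0.191] [32 34 36]
259 [0.409 0.326 0.187] [0.422 0.326 0.187] [47 49 50]
263 [0.409 0.326 0.18 ] [0.422 0.328 0.18 ] [35 37 39]
267 [0.409 0.325 0.17 ] [0.421 0.316 0.164] [33 34 36]
271 [0.408 0.318 0.157] [0.42  0.301 0.144] [32 33 35]
275 [0.407 0.31  0.143] [0.42  0.304 0.138] [33 33 35]
279 [0.405 0.287 0.117] [0.419 0.28  0.111] [35 35 38]
283 [0.405 0.29  0.111] [0.418 0.277 0.1  ] [34 34 37]
287 [0.404 0.287 0.099] [0.418 0.278 0.092] [39 40 40]
291 [0.403 0.276 0.082] [0.417 0.267 0.074] [227 214 185]
295 [0.403 0.279 0.075] [0.417 0.277 0.073] [241 234 210]
299 [0.403 0.285 0.071] [0.417 0.282 0.068] [247 242 225]
303 [0.403 0.289 0.064] [0.417 0.284 0.06 ] [237 230 203]
307 [0.402 0.288 0.054] [0.417 0.287 0.053] [234 226 196]
311 [0.402 0.29  0.047] [0.416 0.282 0.039] [232 222 191]
315 [0.401 0.288 0.036] [0.416 0.283 0.031] [227 217 186]
319 [0.401 0.289 0.027] [0.415 0.285 0.023] [226 214 184]
323 [0.401 0.29  0.018] [0.415 0.288 0.015] [222 209 180]
327 [0.4   0.287 0.006] [0.415 0.284 0.002] [216 203 174]
331 [ 0.4    0.29  -0.001] [ 0.415  0.291 -0.001] [70 65 57]
335 [ 0.4    0.301 -0.001] [ 0.415  0.301 -0.002] [60 56 48]
339 [0.401 0.313 0.   ] [ 0.415  0.311 -0.003] [59 55 47]
```

```bash
python3 - <<'E'
from h import *
c=load('w1'); P=cloud(c)
for u,v in [(205,302),(190,320),(200,330),(215,310),(210,300),(180,345),(428,303),(440,320),(455,345)]: print((u,v),P[v,u].round(3))
m=(P[...,2]>.13)&(P[...,2]<.36)
q=P[m]; print('lowest of gripper',np.percentile(q[:,2],[0,.5,1,5]))
c=load('w2'); P=cloud(c); m=(P[...,2]>.06)&(c['im'].max(2)<110)&(c['d']>0); q=P[m]; print(np.percentile(q[:,2],[0,.5,1,5]))
E
```

```text
(205, 302) [0.377 0.222 0.252]
(190, 320) [0.379 0.217 0.259]
(200, 330) [0.378 0.226 0.272]
(215, 310) [0.379 0.227 0.258]
(210, 300) [0.377 0.223 0.25 ]
(180, 345) [0.377 0.223 0.282]
(428, 303) [0.403 0.311 0.252]
(440, 320) [0.403 0.311 0.266]
(455, 345) [0.404 0.311 0.28 ]
lowest of gripper [0.24425864 0.24939737 0.25210999 0.26738595]
[0.08957449 0.10134933 0.10639976 0.13465573]
```

By both cameras the real fingertips stand about 20 mm (closed) to 36 mm (open) above the reported TCP z, so I'll aim with that offset. Next: open, go lower and re-grip.

move_arm:
  commands:
    - [0, 0, 0, 0, 0, 0, 0]
    - [0, 0, 0, 0, 0, 0, 0]
    - [0, 0, 0, 0, 0, 0, 0]
    - [0, 0, 0, 0, 0, 0, 0]
    - [0, 0, 0, 0, 0, 0, 0]
    - [0, 0, 0, 0, 0, 0, 0]
    - [0, 0, -0.08, 0, 0, 0, 0]
    - [0, 0, -0.08, 0, 0, 0, 0]
    - [0, 0, -0.08, 0, 0, 0, 0]
    - [0, 0, -0.06, 0, 0, 0, 0]
    - [0, 0, 0, 0, 0, 0, 0]

```text
time_s: 4.05
tool_pos: [0.4016, 0.265, 0.033]
tcp_rot: [-179.9, -0.1, 163.5]
ft_force: [-0.1, -0.1, -0.3]
width: 0.0854
grip_force: 0.0
```

```bash
python3 - <<'E'
from h import *
shot('wrist','w3'); c=load('w3'); P=cloud(c); im=c['im']
print(manip.read_state()['tool_pos'])
m=(c['d']>0)&(im.max(2)<120)&(P[...,2]>.03); q=P[m]; print(np.percentile(q[:,2],[0,.5,1,5]))
for u,v in [(205,302),(210,300),(215,310),(428,303)]: print(P[v,u].round(3))
b=(im[...,2].astype(int)>im[...,0]+50)&(im[...,1].astype(int)>im[...,0]+15)
q=P[b]; q=q[(q[:,2]>.11)&(q[:,2]<.13)]; print('captop',q.mean(0),q.max(0))
E
```

```text
[0.40206433 0.26521859 0.03363987]
[0.03498658 0.05099138 0.06745553 0.08902174]
[0.378 0.22  0.072]
[0.378 0.222 0.071]
[0.38  0.226 0.079]
[0.405 0.31  0.073]
captop [0.39917846 0.26655673 0.11413432] [0.40552929 0.27252377 0.12128811]
```

move_arm:
  commands:
    - [0, 0, 0, 0, 0, 0, 1]
    - [0, 0, 0, 0, 0, 0, 1]
    - [0, 0, 0, 0, 0, 0, 1]
    - [0, 0, 0, 0, 0, 0, 1]
    - [0, 0, 0, 0, 0, 0, 1]
    - [0, 0, 0, 0, 0, 0, 1]
    - [0, 0, 0, 0, 0, 0, 1]
    - [0, 0, 0, 0, 0, 0, 1]
  newtons: 30

```text
time_s: 4.9
tool_pos: [0.4032, 0.2659, 0.035]
tcp_rot: [180.0, 0.1, 163.5]
ft_force: [-0.7, 0.3, 5.8]
width: 0.0413
grip_force: 30.0
```

move_arm:
  commands:
    - [0, 0, 0.04, 0, 0, 0, 1]
    - [0, 0, 0.08, 0, 0, 0, 1]
    - [0, 0, 0.1, 0, 0, 0, 1]
    - [0, 0, 0.2, 0, 0, 0, 1]
    - [0, 0, 0.2, 0, 0, 0, 1]
    - [0, 0, 0, 0, 0, 0, 1]
    - [0, 0, 0, 0, 0, 0, 1]
  newtons: 40

```text
time_s: 5.6
tool_pos: [0.4029, 0.2656, 0.1094]
tcp_rot: [180.0, 0.1, 163.5]
ft_force: [-1.1, 0.2, -0.9]
width: 0.0414
grip_force: 40.7
```

```bash
python3 - <<'E'
from h import *
shot('side','s3'); c=load('s3'); P=cloud(c); im=c['im'].astype(int)
b=cv2.imread('pics/s3.png')[180:400,280:500]
cv2.imwrite('pics/s3b.png',cv2.resize(b,(400,400)))
m=(im.min(2)>170); m[:200]=0;m[:,:340]=0;m[:,430:]=0;m[340:]=0
q=P[m]; q=q[q[:,2]>.03]; print(len(q),np.percentile(q[:,2],[1,5,50,95,99]))
print([ (v,P[v,384].round(3)) for v in range(250,330,5)])
E
```

```text
470 [0.08148458 0.08452645 0.11038876 0.14960859 0.15601947]
[(250, array([0.41 , 0.325, 0.205])), (255, array([0.409, 0.322, 0.193])), (260, array([0.409, 0.322, 0.182])), (265, array([0.407, 0.301, 0.157])), (270, array([0.407, 0.3  , 0.146])), (275, array([0.406, 0.292, 0.13 ])), (280, array([0.405, 0.287, 0.115])), (285, array([0.404, 0.289, 0.105])), (290, array([0.404, 0.288, 0.093])), (295, array([0.403, 0.287, 0.081])), (300, array([0.397, 0.202, 0.001])), (305, array([ 0.397,  0.215, -0.001])), (310, array([ 0.398,  0.229, -0.002])), (315, array([ 0.398,  0.244, -0.002])), (320, array([ 0.399,  0.258, -0.002])), (325, array([ 0.399,  0.273, -0.002]))]
```

View pics/s3b.png

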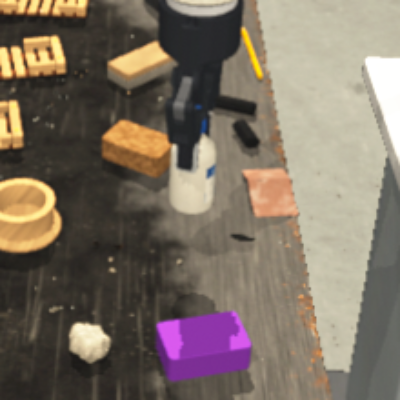

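The side crop shows the bottle hanging upright in the fingers at (190,180), with its underside about 76 mm up. Now over to the stand.

move_arm:
  commands:
    - [0.1, -0.03, 0, 0, 0, 0, 1]
    - [0.22, -0.05, 0, 0, 0, 0, 1]
    - [0.25, -0.06, 0, 0, 0, 0, 1]
    - [0.25, -0.06, 0, 0, 0, 0, 1]
    - [0.25, -0.06, 0, 0, 0, 0, 1]
    - [0.22, -0.06, 0, 0, 0, 0, 1]
    - [0.15, -0.04, 0, 0, 0, 0, 1]
    - [0.05, -0.01, 0, 0, 0, 0, 1]
    - [0, 0, 0, 0, 0, 0, 1]
    - [0, 0, 0, 0, 0, 0, 1]
    - [0, 0, 0, 0, 0, 0, 1]

```text
time_s: 6.75
tool_pos: [0.58, 0.2213, 0.1085]
tcp_rot: [-180.0, -0.1, 163.5]
ft_force: [-0.3, 0.2, -1.5]
width: 0.041
grip_force: 40.7
```

```bash
python3 - <<'E'
from h import *
for n in('scene','side'):
    shot(n,n+'4'); c=load(n+'4'); P=cloud(c); im=c['im'].astype(int)
    w=(P[...,2]>.08)&(P[...,2]<.105)&(im.min(2)>150)&(abs(P[...,0]-.58)<.05)&(abs(P[...,1]-.222)<.05)
    s=(abs(P[...,2]-.038)<.005)&(abs(P[...,0]-.58)<.06)&(abs(P[...,1]-.222)<.06)
    for q in(P[w],P[s]): print(n,len(q),cv2.minAreaRect((q[:,:2]*1000).astype(np.float32)))
E
```

```text
scene 124 ((569.9544067382812, 205.41712951660156), (17.14967918395996, 36.87761306762695), 56.034061431884766)
scene 226 ((581.0504150390625, 221.6165313720703), (78.73360443115234, 70.51789093017578), 48.36893844604492)
side 235 ((574.4597778320312, 237.15179443359375), (41.389747619628906, 21.16644287109375), 17.456945419311523)
side 372 ((580.1782836914062, 226.335693359375), (72.34803771972656, 73.1844482421875), 4.381463527679443)
```

move_arm:
  commands:
    - [0.017, 0.008, -0.06, 0, 0, 0, 1]
    - [0, 0, -0.1, 0, 0, 0, 1]
    - [0, 0, -0.1, 0, 0, 0, 1]
    - [0, 0, -0.06, 0, 0, 0, 1]
    - [0, 0, -0.04, 0, 0, 0, 1]
    - [0, 0, -0.04, 0, 0, 0, 1]
    - [0, 0, -0.04, 0, 0, 0, 1]
    - [0, 0, 0, 0, 0, 0, 1]

```text
time_s: 7.65
tool_pos: [0.5832, 0.2219, 0.0555]
tcp_rot: [-180.0, -0.0, 163.4]
ft_force: [-1.3, 0.5, -2.0]
width: 0.041
grip_force: 40.7
```

Inside the bore with no contact yet; lowering the last 12 mm.

move_arm:
  commands:
    - [0, 0, -0.02, 0, 0, 0, 1]
    - [0, 0, -0.02, 0, 0, 0, 1]
    - [0, 0, -0.02, 0, 0, 0, 1]
    - [0, 0, -0.02, 0, 0, 0, 1]
    - [0, 0, -0.015, 0, 0, 0, 1]
    - [0, 0, 0, 0, 0, 0, 1]

```text
time_s: 8.25
tool_pos: [0.5838, 0.2221, 0.0452]
tcp_rot: [180.0, 0.0, 163.5]
ft_force: [-1.4, -0.5, 3.8]
width: 0.041
grip_force: 41.2
```

move_arm:
  commands:
    - [0, 0, 0, 0, 0, 0, 0.45]
    - [0, 0, 0, 0, 0, 0, 0.4]
    - [0, 0, 0, 0, 0, 0, 0.3]
    - [0, 0, 0, 0, 0, 0, 0]
    - [0, 0, 0, 0, 0, 0, 0]
    - [0, 0, 0, 0, 0, 0, 0]
    - [0, 0, 0, 0, 0, 0, 0]
    - [0, 0, 0.1, 0, 0, 0, 0]
    - [0, 0, 0.2, 0, 0, 0, 0]
    - [0, 0, 0.3, 0, 0, 0, 0]
    - [0, 0, 0.35, 0, 0, 0, 0]
    - [0, 0, 0.35, 0, 0, 0, 0]
    - [0, 0, 0.2, 0, 0, 0, 0]
    - [-0.2, -0.3, 0, 0, 0, 0, 0]
    - [-0.2, -0.3, 0, 0, 0, 0, 0]
    - [-0.2, -0.3, 0, 0, 0, 0, 0]
    - [-0.2, -0.2, 0, 0, 0, 0, 0]
    - [-0.1, 0, 0, 0, 0, 0, 0]
    - [0, 0, 0, 0, 0, 0, 0]
    - [0, 0, 0, 0, 0, 0, 0]

```text
time_s: 10.25
tool_pos: [0.4766, 0.0907, 0.2255]
tcp_rot: [179.9, 0.1, 163.5]
ft_force: [-0.4, -0.2, -0.1]
width: 0.0853
grip_force: 0.0
```

```bash
python3 - <<'E'
from h import *
shot('wrist','w5')
E
```

```text
(no output)
```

View pics/w5.png

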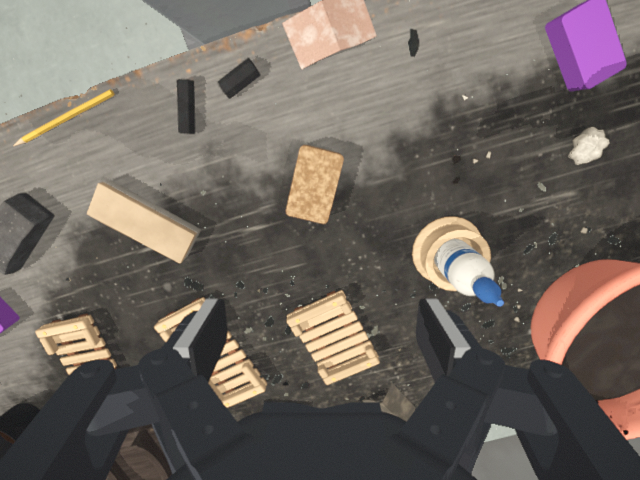

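The bottle (468,270) stands in its cup, cork is at (315,184), cork rest at (333,337), whetstone at (143,222). Measuring.

```bash
cat > m2.py <<'E'
from h import *
def rect(c,P,box,lo,hi,name,dark=0):
    u0,u1,v0,v1=box; q=P[v0:v1,u0:u1].reshape(-1,3); k=c['im'][v0:v1,u0:u1].reshape(-1,3).max(1)>dark
    q=q[(q[:,2]>lo)&(q[:,2]<hi)&k]; r=cv2.minAreaRect((q[:,:2]*1000).astype(np.float32)); print(name,len(q),np.round(r[0],1),np.round(r[1],1),round(r[2],1),'z',np.median(q[:,2]).round(4))
E
python3 - <<'E'
from m2 import *
c=load('w5'); P=cloud(c)
rect(c,P,(270,360,130,235),.022,.034,'cork')
rect(c,P,(75,210,170,275),.019,.03,'whet')
rect(c,P,(280,390,285,390),.019,.03,'corkrest',100)
rect(c,P,(145,275,290,410),.019,.03,'stonerest',130)
rect(c,P,(0,60,185,280),.02,.043,'rubber')
rect(c,P,(440,505,235,310),.06,.09,'bottlebody')
rect(c,P,(440,515,265,310),.12,.14,'bottlecap')
E
```

```text
cork 3169 [454.2  88.4] [48.1 78.5] 59.8 z 0.0286
whet 3741 [ 439.2 -116.6] [120.3  43.8] 42.4 z 0.0247
corkrest 1485 [656.1  54.1] [115.1  80.4] 10.8 z 0.0242
stonerest 1074 [ 636.5 -109.5] [157.5  74.1] 12.2 z 0.024
rubber 2062 [ 406.5 -282.3] [44.1 95.8] 31.2 z 0.033
bottlebody 1216 [579.8 219.9] [36.7 44.3] 30.5 z 0.0813
bottlecap 201 [581.4 221.1] [11.1 12.6] 16.8 z 0.1257
```

move_arm:
  commands:
    - [-0.1, -0.01, 0, 0, 0, -0.038, 0]
    - [-0.087, -0.01, -0.1, 0, 0, -0.038, 0]
    - [0, 0, -0.3, 0, 0, 0, 0]
    - [0, 0, -0.35, 0, 0, 0, 0]
    - [0, 0, -0.35, 0, 0, 0, 0]
    - [0, 0, -0.25, 0, 0, 0, 0]
    - [0, 0, -0.15, 0, 0, 0, 0]
    - [0, 0, -0.15, 0, 0, 0, 0]
    - [0, 0, -0.1, 0, 0, 0, 0]
    - [0, 0, 0, 0, 0, 0, 0]
    - [0, 0, 0, 0, 0, 0, 0]

```text
time_s: 11.4
tool_pos: [0.454, 0.0882, 0.0145]
tcp_rot: [-180.0, -0.0, 149.8]
ft_force: [-0.5, 0.5, 0.7]
width: 0.0857
grip_force: 0.0
```

```bash
python3 - <<'E'
from m2 import *
shot('wrist','w6'); c=load('w6'); P=cloud(c)
print(manip.read_state()['tool_pos'],manip.read_state()['tcp_rot'])
m=(P[...,2]>.018)&(P[...,2]<.035)&(c['im'][...,0]>c['im'][...,2].astype(int)+30); q=P[m];q=q[abs(q[:,:2]-[.454,.088]).max(1)<.06]
print(len(q),cv2.minAreaRect((q[:,:2]*1000).astype(np.float32)))
m=(c['im'].max(2)<125)&(P[...,2]>.03); m[:250]=0; q=P[m]; print(np.percentile(q[:,2],[0,.5,1,2]))
E
```

```text
[0.45420637 0.08812703 0.0148796 ] [1.79977648e+02 3.94600288e-02 1.49812042e+02]
13905 ((454.1795654296875, 88.18720245361328), (48.383995056152344, 78.80931854248047), 59.70281982421875)
[0.03120973 0.05234512 0.05565228 0.06085568]
```

move_arm:
  commands:
    - [0, 0, -0.1, 0, 0, 0, 0]
    - [0, 0, -0.08, 0, 0, 0, 0]
    - [0, 0, -0.08, 0, 0, 0, 0]
    - [0, 0, 0, 0, 0, 0, 1]
    - [0, 0, 0, 0, 0, 0, 1]
    - [0, 0, 0, 0, 0, 0, 1]
    - [0, 0, 0, 0, 0, 0, 1]
    - [0, 0, 0, 0, 0, 0, 1]
    - [0, 0, 0, 0, 0, 0, 1]
    - [0, 0, 0, 0, 0, 0, 1]
  newtons: 30

```text
time_s: 12.45
tool_pos: [0.4534, 0.0877, -0.0162]
tcp_rot: [180.0, 0.0, 149.8]
ft_force: [-0.7, -0.9, 4.9]
width: 0.0476
grip_force: 31.7
```

move_arm:
  commands:
    - [0, 0, 0.1, 0, 0, 0, 1]
    - [0, 0, 0.2, 0, 0, 0, 1]
    - [0, 0, 0.25, 0, 0, 0, 1]
    - [0, 0, 0.2, 0, 0, 0, 1]
    - [0.1, -0.02, 0, 0, 0, 0.038, 1]
    - [0.22, -0.04, 0, 0, 0, 0.038, 1]
    - [0.25, -0.04, 0, 0, 0, 0.038, 1]
    - [0.25, -0.04, 0, 0, 0, 0.038, 1]
    - [0.25, -0.04, 0, 0, 0, 0.038, 1]
    - [0.25, -0.04, 0, 0, 0, 0.038, 1]
    - [0.22, -0.04, 0, 0, 0, 0, 1]
    - [0.14, -0.025, 0, 0, 0, 0, 1]
    - [0, 0, 0, 0, 0, 0, 1]
    - [0, 0, 0, 0, 0, 0, 1]
    - [0, 0, 0, 0, 0, 0, 1]

```text
time_s: 13.95
tool_pos: [0.6529, 0.0538, 0.073]
tcp_rot: [180.0, -0.1, -169.2]
ft_force: [0.6, 0.5, -0.3]
width: 0.0473
grip_force: 31.1
```

```bash
python3 - <<'E'
from m2 import *
shot('wrist','w7'); c=load('w7'); P=cloud(c)
q=P.reshape(-1,3);im=c['im'].reshape(-1,3).astype(int); g=(im[:,0]>im[:,2]+30)&(abs(q[:,:2]-[.656,.054]).max(1)<.09)
for lo,hi in((.018,.030),(.09,.125)):
    k=q[g&(q[:,2]>lo)&(q[:,2]<hi)]; print(len(k),cv2.minAreaRect((k[:,:2]*1000).astype(np.float32)),np.median(k[:,2]))
E
```

```text
3098 ((612.779296875, 45.758392333984375), (26.953081130981445, 80.6651840209961), 10.953812599182129) 0.024307984056838344
20735 ((653.2206420898438, 51.72101593017578), (78.81974029541016, 50.37693786621094), 11.025514602661133) 0.11773920477288732
```

View pics/w7.png

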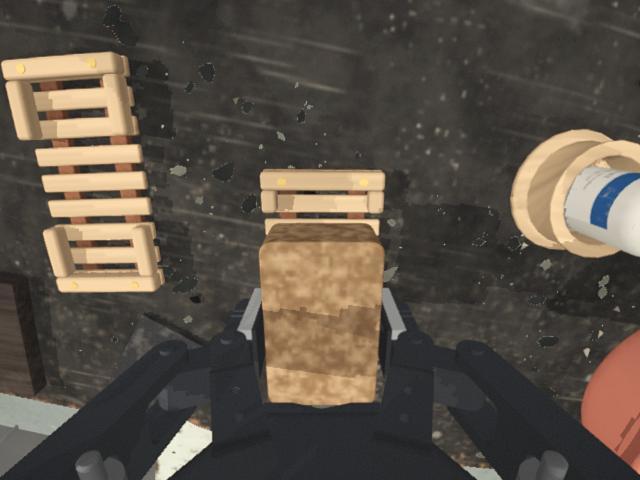

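Cork is held level over its rest: block at (320,320), rest behind it at (320,200), axes parallel. Lowering.

move_arm:
  commands:
    - [0.022, 0.007, -0.06, 0, 0, 0, 1]
    - [0, 0, -0.15, 0, 0, 0, 1]
    - [0, 0, -0.15, 0, 0, 0, 1]
    - [0, 0, -0.1, 0, 0, 0, 1]
    - [0, 0, -0.06, 0, 0, 0, 1]
    - [0, 0, -0.04, 0, 0, 0, 1]
    - [0, 0, -0.04, 0, 0, 0, 1]
    - [0, 0, -0.02, 0, 0, 0, 1]
    - [0, 0, -0.015, 0, 0, 0, 1]
    - [0, 0, 0, 0, 0, 0, 1]

```text
time_s: 15.0
tool_pos: [0.6575, 0.0543, -0.0026]
tcp_rot: [-180.0, 0.0, -169.2]
ft_force: [0.7, -0.4, -0.3]
width: 0.0475
grip_force: 31.1
```

move_arm:
  commands:
    - [-0.01, 0, -0.01, 0, 0, 0, 1]
    - [0, 0, -0.007, 0, 0, 0, 1]
    - [0, 0, 0, 0, 0, 0, 1]

```text
time_s: 15.3
tool_pos: [0.6562, 0.0543, -0.0042]
tcp_rot: [-180.0, 0.0, -169.2]
ft_force: [0.0, 1.0, 4.2]
width: 0.0473
grip_force: 31.6
```

move_arm:
  commands:
    - [0, 0, 0, 0, 0, 0, 0.4]
    - [0, 0, 0, 0, 0, 0, 0.3]
    - [0, 0, 0, 0, 0, 0, 0]
    - [0, 0, 0, 0, 0, 0, 0]
    - [0, 0, 0, 0, 0, 0, 0]
    - [0, 0, 0, 0, 0, 0, 0]
    - [0, 0, 0, 0, 0, 0, 0]
    - [0, 0, 0.1, 0, 0, 0, 0]
    - [0, 0, 0.25, 0, 0, 0, 0]
    - [0, 0, 0.35, 0, 0, 0, 0]
    - [0, 0, 0.35, 0, 0, 0, 0]
    - [0, 0, 0.2, 0, 0, 0, 0]
    - [-0.12, -0.09, 0, 0, 0, 0.035, 0]
    - [-0.26, -0.2, 0, 0, 0, 0.035, 0]
    - [-0.3, -0.24, 0, 0, 0, 0.035, 0]
    - [-0.3, -0.24, 0, 0, 0, 0.035, 0]
    - [-0.3, -0.24, 0, 0, 0, 0.035, 0]
    - [-0.3, -0.24, 0, 0, 0, 0, 0]
    - [-0.2, -0.15, 0, 0, 0, 0, 0]
    - [0, 0, 0, 0, 0, 0, 0]

```text
time_s: 17.3
tool_pos: [0.4391, -0.1149, 0.1458]
tcp_rot: [179.9, -0.1, -137.9]
ft_force: [0.1, 0.4, -0.1]
width: 0.0855
grip_force: 0.0
```

```bash
python3 - <<'E'
from m2 import *
shot('wrist','w8'); shot('scene','sc8'); print(manip.read_state()['tool_pos'])
for f in('w8','sc8'):
    c=load(f); P=cloud(c); q=P.reshape(-1,3);im=c['im'].reshape(-1,3).astype(int)
    for nm,ctr,R_,lo,hi in(('whet',[.439,-.117],.075,.019,.029),('cork',[.656,.054],.055,.034,.046),('rubber',[.406,-.282],.07,.02,.043)):
        k=q[(abs(q[:,:2]-ctr).max(1)<R_)&(q[:,2]>lo)&(q[:,2]<hi)]
        if len(k)>50: print(f,nm,len(k),cv2.minAreaRect((k[:,:2]*1000).astype(np.float32)),np.median(k[:,2]))
E
```

```text
[ 0.4429064  -0.11409984  0.14614103]
w8 whet 6200 ((439.1091003417969, -117.21598815917969), (120.17863464355469, 42.11000061035156), 42.848854064941406) 0.024942041696027484
w8 rubber 7835 ((405.2639465332031, -282.9894714355469), (44.95595169067383, 95.83885955810547), 30.570629119873047) 0.03628130533242252
sc8 whet 823 ((437.7095031738281, -117.15320587158203), (122.23274230957031, 42.20449447631836), 42.58961486816406) 0.023640064453698373
sc8 cork 256 ((650.1832275390625, 52.17844772338867), (72.52692413330078, 50.545379638671875), 12.943777084350586) 0.03975503087612581
sc8 rubber 1104 ((405.2109069824219, -284.5060119628906), (47.76272964477539, 97.09168243408203), 30.360944747924805) 0.03394851512970071
```

move_arm:
  commands:
    - [-0.03, -0.027, -0.1, 0, 0, 0.003, 0]
    - [0, 0, -0.25, 0, 0, 0, 0]
    - [0, 0, -0.3, 0, 0, 0, 0]
    - [0, 0, -0.25, 0, 0, 0, 0]
    - [0, 0, -0.2, 0, 0, 0, 0]
    - [0, 0, -0.12, 0, 0, 0, 0]
    - [0, 0, -0.08, 0, 0, 0, 0]
    - [0, 0, -0.075, 0, 0, 0, 0]
    - [0, 0, 0, 0, 0, 0, 0]
    - [0, 0, 0, 0, 0, 0, 1]
    - [0, 0, 0, 0, 0, 0, 1]
    - [0, 0, 0, 0, 0, 0, 1]
    - [0, 0, 0, 0, 0, 0, 1]
    - [0, 0, 0, 0, 0, 0, 1]
    - [0, 0, 0, 0, 0, 0, 1]
    - [0, 0, 0, 0, 0, 0, 1]
  newtons: 60

```text
time_s: 19.0
tool_pos: [0.4394, -0.1171, -0.0189]
tcp_rot: [-179.9, 0.0, -137.2]
ft_force: [-0.2, -0.0, 5.9]
width: 0.0409
grip_force: 61.1
```

move_arm:
  commands:
    - [0, 0, 0.06, 0, 0, 0, 1]
    - [0, 0, 0.15, 0, 0, 0, 1]
    - [0, 0, 0.2, 0, 0, 0, 1]
    - [0, 0, 0.2, 0, 0, 0, 1]
    - [0, 0, 0.12, 0, 0, 0, 1]
    - [0.1, 0, 0, 0, 0, -0.034, 1]
    - [0.2, 0.01, 0, 0, 0, -0.034, 1]
    - [0.22, 0.01, 0, 0, 0, -0.034, 1]
    - [0.22, 0.01, 0, 0, 0, -0.034, 1]
    - [0.22, 0.01, 0, 0, 0, -0.034, 1]
    - [0.22, 0.01, 0, 0, 0, 0, 1]
    - [0.22, 0.01, 0, 0, 0, 0, 1]
    - [0.16, 0.003, 0, 0, 0, 0, 1]
    - [0.08, 0, 0, 0, 0, 0, 1]
    - [0, 0, 0, 0, 0, 0, 1]
    - [0, 0, 0, 0, 0, 0, 1]
    - [0, 0, 0, 0, 0, 0, 1]
    - [0, 0, 0, 0, 0, 0, 1]

```text
time_s: 20.8
tool_pos: [0.6345, -0.1093, 0.0678]
tcp_rot: [180.0, -0.1, -167.8]
ft_force: [0.6, -0.4, -5.1]
width: 0.041
grip_force: 62.0
```

```bash
python3 - <<'E'
from m2 import *
shot('wrist','w9'); c=load('w9'); P=cloud(c); print(manip.read_state()['tool_pos'])
q=P.reshape(-1,3);im=c['im'].reshape(-1,3).astype(int); g=(im[:,0]>im[:,2]+20)&(im[:,0]>90)
for ctr,lo,hi in(((.636,-.11),.018,.030),((.636,-.11),.1,.125),((.656,.054),.034,.046),((.656,.054),.018,.03)):
    k=q[g&(abs(q[:,:2]-ctr).max(1)<.078)&(q[:,2]>lo)&(q[:,2]<hi)]; print(len(k),cv2.minAreaRect((k[:,:2]*1000).astype(np.float32)),np.median(k[:,2]),k[:,2].std())
E
```

```text
[ 0.63479248 -0.10935151  0.06785427]
3140 ((583.4677124023438, -122.17359924316406), (46.18753433227539, 74.3209457397461), 12.280394554138184) 0.024403787985853354 0.0010161653659250976
22965 ((626.3335571289062, -112.98457336425781), (102.06637573242188, 43.616981506347656), 12.064675331115723) 0.11161097907890984 0.0009509447923833604
6720 ((656.5335693359375, 53.278106689453125), (79.72542572021484, 49.980464935302734), 11.011804580688477) 0.0407054411639791 0.001315658949999833
3963 ((655.73193359375, 53.234981536865234), (114.09223937988281, 81.78385925292969), 10.649458885192871) 0.024343078839051707 0.002388554608759558
```

View pics/w9.png

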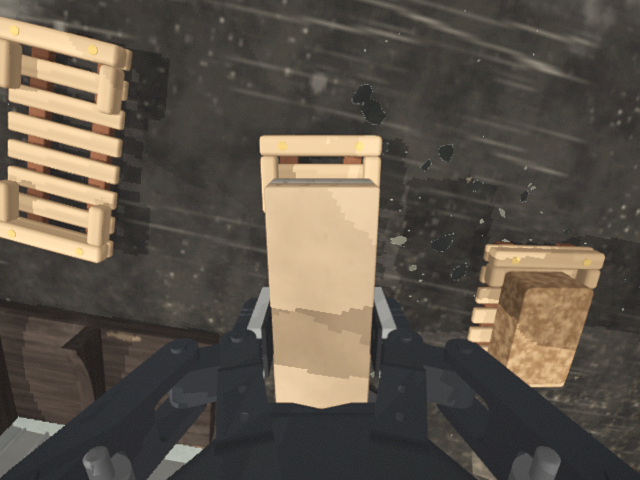

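Stone is level over its rest: stone at (322,290), rest end at (320,150), sides aligned, and it needs about 2 mm more in x. The cork lies seated at (540,330). Lowering slowly.

move_arm:
  commands:
    - [0.017, 0.003, -0.05, 0, 0, 0, 1]
    - [0, 0, -0.1, 0, 0, 0, 1]
    - [0, 0, -0.1, 0, 0, 0, 1]
    - [0, 0, -0.08, 0, 0, 0, 1]
    - [0, 0, -0.06, 0, 0, 0, 1]
    - [0, 0, -0.05, 0, 0, 0, 1]
    - [0, 0, -0.04, 0, 0, 0, 1]
    - [0, 0, -0.04, 0, 0, 0, 1]
    - [0, 0, -0.03, 0, 0, 0, 1]
    - [0, 0, -0.02, 0, 0, 0, 1]
    - [0, 0, -0.02, 0, 0, 0, 1]
    - [0, 0, -0.015, 0, 0, 0, 1]
    - [0, 0, 0, 0, 0, 0, 1]

```text
time_s: 22.15
tool_pos: [0.6377, -0.109, -0.0049]
tcp_rot: [-180.0, -0.0, -167.7]
ft_force: [0.7, 0.2, -4.8]
width: 0.0409
grip_force: 62.0
```

move_arm:
  commands:
    - [-0.005, 0, -0.01, 0, 0, 0, 1]
    - [0, 0, -0.008, 0, 0, 0, 1]
    - [0, 0, -0.005, 0, 0, 0, 1]
    - [0, 0, 0, 0, 0, 0, 1]

```text
time_s: 22.55
tool_pos: [0.6372, -0.109, -0.0069]
tcp_rot: [-180.0, 0.0, -167.7]
ft_force: [-2.6, 0.1, 3.2]
width: 0.041
grip_force: 62.8
```

move_arm:
  commands:
    - [0, 0, 0, 0, 0, 0, 0.5]
    - [0, 0, 0, 0, 0, 0, 0.45]
    - [0, 0, 0, 0, 0, 0, 0.35]
    - [0, 0, 0, 0, 0, 0, 0.2]
    - [0, 0, 0, 0, 0, 0, 0]
    - [0, 0, 0, 0, 0, 0, 0]
    - [0, 0, 0, 0, 0, 0, 0]
    - [0, 0, 0, 0, 0, 0, 0]
    - [0, 0, 0.1, 0, 0, 0, 0]
    - [0, 0, 0.25, 0, 0, 0, 0]
    - [0, 0, 0.35, 0, 0, 0, 0]
    - [0, 0, 0.35, 0, 0, 0, 0]
    - [0, 0, 0.25, 0, 0, 0, 0]

```text
time_s: 23.85
tool_pos: [0.6383, -0.1093, 0.1525]
tcp_rot: [-179.9, 0.2, -167.7]
ft_force: [0.1, 0.1, 0.8]
width: 0.0849
grip_force: 0.0
```

move_arm:
  commands:
    - [-0.1, -0.07, 0, 0, 0, -0.036, 0]
    - [-0.2, -0.14, 0, 0, 0, -0.036, 0]
    - [-0.2, -0.15, 0, 0, 0, -0.036, 0]
    - [-0.2, -0.15, 0, 0, 0, -0.036, 0]
    - [-0.2, -0.15, 0, 0, 0, -0.036, 0]
    - [-0.2, -0.15, 0, 0, 0, -0.036, 0]
    - [-0.2, -0.15, 0, 0, 0, -0.036, 0]
    - [-0.2, -0.15, 0, 0, 0, -0.036, 0]
    - [-0.2, -0.15, 0, 0, 0, -0.036, 0]
    - [-0.15, -0.12, 0, 0, 0, -0.036, 0]
    - [-0.08, -0.07, 0, 0, 0, -0.038, 0]
    - [0, 0, 0, 0, 0, 0, 0]
    - [0, 0, 0, 0, 0, 0, 0]
    - [0, 0, 0, 0, 0, 0, 0]

```text
time_s: 25.25
tool_pos: [0.4062, -0.2826, 0.1488]
tcp_rot: [180.0, 0.0, 120.8]
ft_force: [0.2, -0.4, -0.1]
width: 0.0857
grip_force: 0.0
```

```bash
python3 - <<'E'
from m2 import *
shot('wrist','w10'); shot('scene','sc10'); print(manip.read_state()['tool_pos'])
for f in('w10','sc10'):
    c=load(f); P=cloud(c); q=P.reshape(-1,3);im=c['im'].reshape(-1,3).astype(int)
    for nm,ctr,R_,lo,hi in(('stone',[.636,-.11],.08,.031,.042),('rubber',[.406,-.282],.07,.015,.043),('rubberrest',[.6,-.291],.08,.019,.03)):
        g=im[:,0]>(130 if 'rest' in nm else 0)
        k=q[g&(abs(q[:,:2]-ctr).max(1)<R_)&(q[:,2]>lo)&(q[:,2]<hi)]
        if len(k)>50: print(f,nm,len(k),cv2.minAreaRect((k[:,:2]*1000).astype(np.float32)),np.median(k[:,2]),k[:,2].std())
E
```

```text
[ 0.40621828 -0.28251804  0.14860846]
w10 stone 2877 ((611.3194580078125, -115.78275299072266), (68.71903991699219, 42.72124481201172), 12.321775436401367) 0.03695684731444454 0.0012843708072241443
w10 rubber 5382 ((404.7257995605469, -281.9334716796875), (44.113487243652344, 95.25833892822266), 30.563091278076172) 0.03628419641009434 0.004540922637344577
w10 rubberrest 1937 ((602.0313110351562, -291.6138610839844), (75.9212875366211, 140.0928497314453), 86.98867797851562) 0.024246364899061568 0.0015485967288122015
sc10 stone 479 ((631.1270751953125, -111.05354309082031), (115.09276580810547, 43.363670349121094), 12.03484058380127) 0.03582403892173669 0.001657955239294431
sc10 rubber 1232 ((405.18157958984375, -284.79595947265625), (49.31306838989258, 101.36024475097656), 30.915075302124023) 0.032971983918846426 0.0065707937965849665
sc10 rubberrest 531 ((601.4392700195312, -291.90570068359375), (77.12333679199219, 143.2745819091797), 86.7576675415039) 0.023019762292168178 0.0019524770305913398
```

View pics/w10.png

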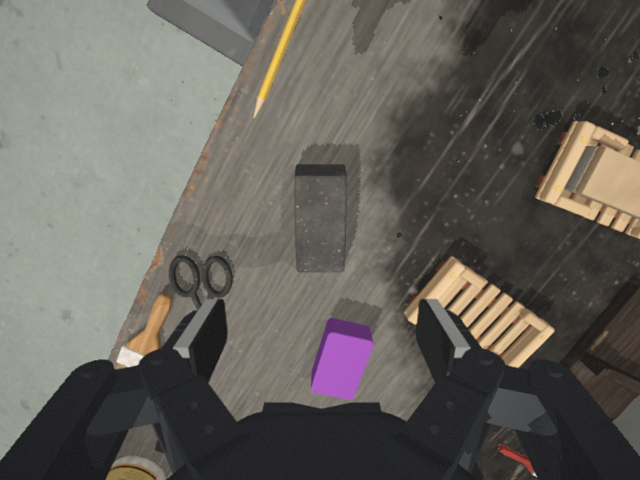

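The rubber block is at (320,220) and the stone lies seated at (610,180). The rubber rest is at (480,310); the purple decoy at (342,358) is clear of the fingers. Grasping the rubber.

move_arm:
  commands:
    - [-0.01, -0.003, -0.1, 0, 0, 0, 0]
    - [0, 0, -0.25, 0, 0, 0, 0]
    - [0, 0, -0.3, 0, 0, 0, 0]
    - [0, 0, -0.25, 0, 0, 0, 0]
    - [0, 0, -0.2, 0, 0, 0, 0]
    - [0, 0, -0.12, 0, 0, 0, 0]
    - [0, 0, -0.09, 0, 0, 0, 0]
    - [0, 0, -0.075, 0, 0, 0, 0]
    - [0, 0, 0, 0, 0, 0, 0]
    - [0, 0, 0, 0, 0, 0, 1]
    - [0, 0, 0, 0, 0, 0, 1]
    - [0, 0, 0, 0, 0, 0, 1]
    - [0, 0, 0, 0, 0, 0, 1]
    - [0, 0, 0, 0, 0, 0, 1]
    - [0, 0, 0, 0, 0, 0, 1]
    - [0, 0, 0, 0, 0, 0, 1]
  newtons: 40

```text
time_s: 26.95
tool_pos: [0.4049, -0.2838, -0.0169]
tcp_rot: [180.0, 0.1, 120.6]
ft_force: [-0.5, 0.4, 6.7]
width: 0.0435
grip_force: 41.5
```

move_arm:
  commands:
    - [0, 0, 0.1, 0, 0, 0, 1]
    - [0, 0, 0.2, 0, 0, 0, 1]
    - [0, 0, 0.25, 0, 0, 0, 1]
    - [0, 0, 0.2, 0, 0, 0, 1]
    - [0.1, 0, 0, 0, 0, 0.035, 1]
    - [0.2, -0.01, 0, 0, 0, 0.035, 1]
    - [0.22, -0.01, 0, 0, 0, 0.035, 1]
    - [0.22, -0.01, 0, 0, 0, 0.035, 1]
    - [0.22, -0.01, 0, 0, 0, 0.035, 1]
    - [0.22, -0.01, 0, 0, 0, 0.035, 1]
    - [0.22, -0.01, 0, 0, 0, 0.034, 1]
    - [0.16, -0.006, 0, 0, 0, 0.034, 1]
    - [0.08, 0, 0, 0, 0, 0.034, 1]
    - [0, 0, 0, 0, 0, 0, 1]
    - [0, 0, 0, 0, 0, 0, 1]
    - [0, 0, 0, 0, 0, 0, 1]

```text
time_s: 28.55
tool_pos: [0.6, -0.291, 0.0723]
tcp_rot: [180.0, -0.1, 176.6]
ft_force: [-0.5, 1.1, -1.8]
width: 0.0433
grip_force: 41.4
```

```bash
python3 - <<'E'
from m2 import *
shot('wrist','w11'); c=load('w11'); P=cloud(c); print(manip.read_state()['tool_pos'])
q=P.reshape(-1,3);im=c['im'].reshape(-1,3).astype(int)
g=(im[:,0]>130)&(im[:,0]>im[:,2]+20)
k=q[g&(abs(q[:,:2]-[.602,-.292]).max(1)<.085)&(q[:,2]>.018)&(q[:,2]<.03)]; print('rest',len(k),cv2.minAreaRect((k[:,:2]*1000).astype(np.float32)))
m=np.zeros((480,640),bool); m[100:420,272:368]=1
k=q[m.ravel()&(q[:,2]>.09)&(q[:,2]<.135)]; print('rub',len(k),cv2.minAreaRect((k[:,:2]*1000).astype(np.float32)),np.percentile(k[:,2],[5,50,95]))
E
```

```text
[ 0.60012793 -0.29107121  0.07235826]
rest 3524 ((552.224853515625, -289.2962646484375), (76.50326538085938, 39.22702407836914), 86.79825592041016)
rub 19433 ((592.2108764648438, -292.1134033203125), (40.519569396972656, 85.49069213867188), 86.36688995361328) [0.10744631 0.12571407 0.12746503]
```

View pics/w11.png

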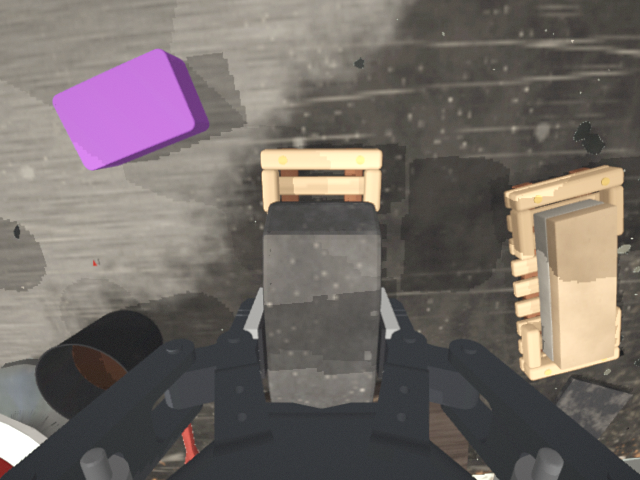

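The rubber block is level over its rest: block at (322,300), rest end at (320,165), aligned. Lowering.

move_arm:
  commands:
    - [0.011, -0.006, -0.06, 0, 0, 0, 1]
    - [0, 0, -0.15, 0, 0, 0, 1]
    - [0, 0, -0.13, 0, 0, 0, 1]
    - [0, 0, -0.1, 0, 0, 0, 1]
    - [0, 0, -0.06, 0, 0, 0, 1]
    - [0, 0, -0.04, 0, 0, 0, 1]
    - [0, 0, -0.04, 0, 0, 0, 1]
    - [0, 0, -0.02, 0, 0, 0, 1]
    - [0, 0, -0.02, 0, 0, 0, 1]
    - [0, 0, -0.012, 0, 0, 0, 1]
    - [0, 0, 0, 0, 0, 0, 1]
    - [0, 0, 0, 0, 0, 0, 1]

```text
time_s: 29.8
tool_pos: [0.6027, -0.2921, -0.0033]
tcp_rot: [-180.0, 0.0, 176.8]
ft_force: [-0.4, -0.4, -1.5]
width: 0.0432
grip_force: 41.4
```

move_arm:
  commands:
    - [-0.005, 0, -0.01, 0, 0, 0, 1]
    - [0, 0, -0.006, 0, 0, 0, 1]
    - [0, 0, 0, 0, 0, 0, 1]

```text
time_s: 30.1
tool_pos: [0.6021, -0.2921, -0.0048]
tcp_rot: [-180.0, 0.0, 176.8]
ft_force: [-1.4, 0.0, 4.0]
width: 0.0432
grip_force: 42.2
```

Contact; releasing and raising clear, then backing off towards the robot.

move_arm:
  commands:
    - [0, 0, 0, 0, 0, 0, 0.45]
    - [0, 0, 0, 0, 0, 0, 0.35]
    - [0, 0, 0, 0, 0, 0, 0]
    - [0, 0, 0, 0, 0, 0, 0]
    - [0, 0, 0, 0, 0, 0, 0]
    - [0, 0, 0, 0, 0, 0, 0]
    - [0, 0, 0, 0, 0, 0, 0]
    - [0, 0, 0.1, 0, 0, 0, 0]
    - [0, 0, 0.25, 0, 0, 0, 0]
    - [0, 0, 0.35, 0, 0, 0, 0]
    - [0, 0, 0.35, 0, 0, 0, 0]
    - [0, 0, 0.35, 0, 0, 0, 0]
    - [-0.15, 0.15, 0.15, 0, 0, 0, 0]
    - [-0.25, 0.2, 0, 0, 0, 0, 0]
    - [-0.25, 0.25, 0, 0, 0, 0, 0]
    - [-0.25, 0.25, 0, 0, 0, 0, 0]
    - [-0.15, 0.15, 0, 0, 0, 0, 0]
    - [0, 0, 0, 0, 0, 0, 0]
    - [0, 0, 0, 0, 0, 0, 0]
    - [0, 0, 0, 0, 0, 0, 0]

```text
time_s: 32.1
tool_pos: [0.4773, -0.173, 0.1813]
tcp_rot: [-179.9, 0.1, 176.8]
ft_force: [-0.1, 0.0, -0.9]
width: 0.0854
grip_force: 0.0
```

```bash
python3 - <<'E'
from m2 import *
for n in('wrist','scene','side'):
    f=n+'12'; shot(n,f)
    c=load(f); P=cloud(c); q=P.reshape(-1,3)
    for nm,ctr,R_,lo,hi in(('stone',[.636,-.11],.08,.031,.042),('cork',[.656,.054],.055,.034,.046),('rubber',[.602,-.292],.07,.03,.055),('bottle',[.581,.222],.04,.115,.145)):
        k=q[(abs(q[:,:2]-ctr).max(1)<R_)&(q[:,2]>lo)&(q[:,2]<hi)]
        if len(k)>20: print(n,nm,len(k),np.round(cv2.minAreaRect((k[:,:2]*1000).astype(np.float32))[0],1),np.round(cv2.minAreaRect((k[:,:2]*1000).astype(np.float32))[1],1),np.percentile(k[:,2],[50,97]).round(4))
E
```

```text
wrist stone 3476 [ 637.7 -110. ] [121.5  42.7] [0.037  0.0382]
wrist cork 1544 [641.4  50.1] [49.6 49.5] [0.0407 0.042 ]
wrist rubber 1619 [ 601.4 -292.4] [44.6 96.6] [0.0441 0.0502]
scene stone 592 [ 635.8 -110.2] [126.7  43.6] [0.036 0.039]
scene cork 391 [656.1  54.5] [84.5 50.7] [0.0395 0.0426]
scene rubber 770 [ 600.9 -293.6] [44.9 99.8] [0.0454 0.0504]
scene bottle 42 [581.  220.2] [16.6 17.6] [0.1201 0.1331]
side stone 527 [ 637.6 -107.9] [119.4  51.9] [0.037  0.0404]
side cork 488 [655.7  56.7] [77.5 57.1] [0.0389 0.0415]
side rubber 457 [ 602.6 -289.6] [55.8 97.9] [0.0452 0.0519]
side bottle 63 [582.8 226.8] [15.4 13.8] [0.1204 0.1311]
```

View pics/scene12.png

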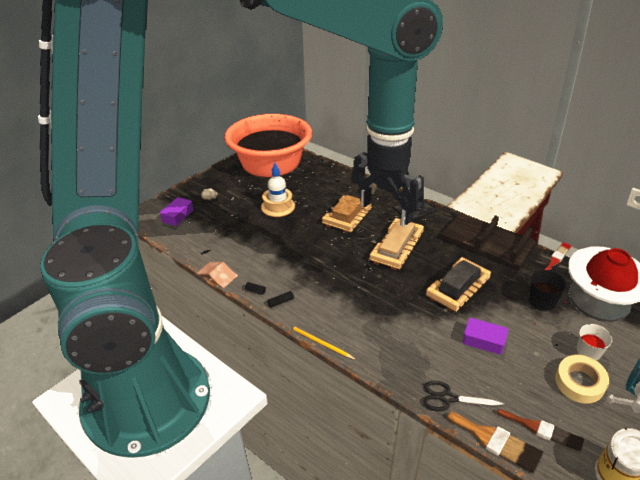

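Everything is seated at the right height: bottle at (277,195), cork at (347,210), stone at (397,240), rubber at (459,280). The hand is clear of all of it, so I'm handing in.

```bash
python3 -c "
from bench import manip
print(manip.job_done())"
```

```text
the job is handed in; nothing more can be done
None
```

The whetstone, rubber block and cork block each lie flat in their own rests, the oil bottle stands upright in its stand, and everything is released; the job was handed in at about 32 s with no verdict returned, but the final camera check put all four at the right heights and positions.

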